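# Set the tablet stand to its steepest notch

## Robot

A 6-joint arm with a two-finger parallel gripper is mounted at the origin on a cart in front of the work surface, level with it; the furniture and walls round the work are solid. World frame = base frame: x ahead of the robot, y to its left, z up, the work surface at z = 0. Lengths are in m, angles in rad, forces in N, time in s.
With the tool pointing down it reaches from about 0.225 to 0.875 m from the base axis. Payload 3.4 kg.
Tool frame: the origin (TCP) lies between the finger pads; the fingertips stand 8 mm ahead of it and the grasp point (between the pads) lies 11 mm behind it; z points along the fingers, y is the line along which they close (so a half turn about z gives the same grasp; the last joint's range is limited). The gripper opens to 85 mm and grips with 20 to 120 N. Pads are 22 mm wide; open, the fingers measure 114 mm over their backs; the gripper's body (76 mm by 85 mm) begins 54 mm behind the grasp point. The pads swing forward as they close: fully open they stand 13 mm farther back than shut.
Start: joints at [1.143, 0.276, 1.505, -0, 1.361, -0.121], TCP at [0.174, 0.548, 0.239] pointing down, gripper open.
Joint ranges: [-2.89, 2.89], [-0.75, 2.08], [0.22, 2.7], [-1.18, 4.32], [0.11, 2.71], [-2.7, 2.7]. Speed limits (rad/s): [2.57, 2.57, 3.14, 3.14, 3.14, 3.14].

## Interface

Orientations are given as a unit quaternion [w, x, y, z].
In Python, from rig import manip gives the robot as it stands.
- The arm moves only by the tool move_arm, never from a script. Its argument "deltas" is a list that holds one entry, the list of rows, each a list of 5 numbers: the shift along the tool's x, y, z normalised to -1 to 1, where 1 is 80 cm, then the turn about the tool's z normalised to -1 to 1, where 1 is 120 degrees, then the closure, from -1 (fully open) to 1 (shut). In form: [[[tx, ty, tz, twist, grip], ...]]. A call has 1 to 12 rows; each row is the pose to reach, as a shift and turn from the pose commanded when the call began, along the tool's axes at that moment; what a row does not reach only later rows make up. A row lasts 1/10 s, in which the tool goes at most 50 mm and 8.59 degrees, less where a joint would pass 70% of its speed; a pose out of reach is approached as far as the arm can. A call with a number of a shift or a turn outside -1 to 1 is refused whole. A call with a gripper value outside its range is refused whole. The fingers move at their own pace and stop on an object; "squeeze" is the grip in N (left out, the last holds). Time passes only in rows, so rows that repeat a pose let the fingers close. It gives the time, the measured TCP pose, the force, the opening and the grip force at its end, in the units of the state.
- manip.get_state(): the state, without advancing time (a new reading comes with each control period).
- manip.get_image(name): name is "scene" or "top" or "wrist"; returns the picture (420x560x3 uint8, red, green, blue); there is no depth.
- manip.camera_params(name): a dict with "fx", "fy", "cx", "cy" (pixels), "R" (3x3) and "t" (3): a world point X has camera coordinates R X + t; the wrist camera has in their place "tool_from_camera" (4x4, takes a point from camera to tool coordinates, whose origin is the TCP and whose axes are the flange's). Camera axes: x right, y down, z forward; pixel columns grow to the right and rows downward; lengths in m; the calibration is good to about 2 mm. A picture is of the moment at which its call begins: read the wrist's pose just before it. camera_params takes no time and is no camera call.
- manip.sign_off(): hands the job in; it is judged then, once.
The state is a dict: "clock": time; "qpos": joint angles; "qd": joint speeds; "effort": joint torques, N m; "position": TCP position; "ee_rot": TCP orientation; "contact_force": force on the tool from outside, world axes, zero at the start; "moment": the same for the moment, N m; "width": finger opening in m; "gripper_force": force on a finger pad.
Only numpy, scipy, OpenCV 4.12 (cv2) and the standard library are available. Lean on these libraries where they do the work, as an engineer would, in place of code of your own. Each camera call takes 0.05 s, during which the arm holds its last target. There are 200 camera calls.

## Task

The wooden reading stand on the worktop leans back too far for the tablet that will go on it. Take the prop bar by its handle, lift it out of the notch it rests in, bring it to the notch nearest the backrest's hinge and lower it in there, so that the backrest stays up at its steepest setting. Do not let the backrest fall flat, keep the stand about where it is, and leave the loose things round it where they are.

Things in the scene. Friction and masses are not known exactly. Their poses are not given: they have to be found in the camera images.
- handle (a point): Centre of the turned wooden handle on the end of the prop bar: a level round grip 20 mm thick, 70 mm long, along the stand's y axis, on the robot's side of the stand; nothing lies under it. The notched rail begins 46 mm inward of this point, the backrest's edge 66 mm. The bar moves only across its own length (fore and aft, up and down), the backrest following it; lifting takes 2 to 5 N.
- notch_1 (a point): Centre of the handle when the 12 mm bar is seated mid-way in the notch nearest the hinge (steepest), 44 mm above the worktop. Four open-topped notches 34 mm apart, 17 mm wide, straight-sided, 18 mm deep under round-topped teeth: the bar must rise 18 mm from its seat to pass the teeth. Left alone it settles against the notch's rear side, 2 to 3 mm back.
- notch_4 (a point): The same for the last notch, farthest from the hinge (flattest setting). The other two notches lie evenly between notch_1 and this one.
- stand: Reading stand of pale wood: a loose base, 1.4 kg, 270 (x) by 184 mm (y), rails to 56 mm high. Origin at the centre of its underside. x points level along the rails from the hinge end to the back end, z up; the handle sticks out on the -y side. The slatted backrest (144 mm wide, 205 mm long) is hinged 100 mm before the origin, 44 mm up; the prop bar hangs from it on two 120 mm arms.
- backrest (a joint): Angle of the backrest above level in rad: about 1.12 with the bar in the first (steepest) notch, 0.95 in the second, 0.76 in the third, 0.53 in the fourth. It carries itself only while the bar rests in a notch or is held; let go elsewhere, it sinks back.
- mug: Plain off-white mug, 90 mm across, 95 mm high, on the worktop beside the stand's front. Origin under its middle. A bystander.
- mill: Turned wooden pepper mill, 58 mm across, 170 mm high, behind the stand. Origin under its middle. A bystander.
- spice_a: Glass spice jar with black lid, 46 mm across, 100 mm high, behind the stand. Origin under its middle. A bystander.
- spice_b: Glass spice jar with red lid, 45 mm across, 103 mm high, in front of the stand. Origin under its middle. A bystander.
- spoon: Steel teaspoon, 130 mm long, lying on the worktop nearer the robot. Origin under its middle. A bystander.
- tea: Dark tea carton, 73x144x67 mm, lying on the worktop at the robot's right. Origin under its middle. A bystander.
- jar: Glass jar with pale lid, 83 mm across, 166 mm high, at the back right. Origin under its middle. A bystander.
- foil: Small foil baking tray, 70x140x43 mm, on the draining board at the left. Origin under its middle. A bystander.

How it is judged:
By the outcome, as a careful person would: the job done as asked, in the order asked, and still so for the second after the job is handed in, with the robot touching nothing.
It also fails if it takes over 38 s, if anything falls off the work surface, if the arm or the gripper's body presses on something with over 40 N, if the wrist force passes 120 N, or if a joint passes its speed limit or range.

## Working session

There is one attempt and no reset: what is moved stays moved. The work goes in short steps, Python scripts to look and compute and a tool call to move; the robot and the scene stay as the last step left them, time stands still between calls to the robot, and variables do not carry over. Pictures are saved under pics/ and viewed, at most 10 in all, crops included, and the job is handed in when it is done.

Besides the shell and the picture viewer there is one more tool, called after "Request:" as name(argument=value, ...) on one line, values as JSON. move_arm: Moves the arm, as the interface text tells. Scaled input: -1 to 1 covers 80 cm each way for a shift and 120 degrees each way for a turn. Its arguments: {"type":"object","properties":{"deltas":{"type":"array","items":{"type":"array","items":{"type":"array","items":{"type":"number","minimum":-1,"maximum":1}}}},"squeeze":{"type":"number"}},"required":["deltas"]}

```bash
mkdir -p pics
python3 - <<'E'
from rig import manip
import cv2,numpy as np
for n in("scene","top"):
    cv2.imwrite(f"pics/{n}0.png",manip.get_image(n)[:,:,::-1])
    p=manip.camera_params(n);print(n,p["fx"],p["cx"],p["cy"],np.round(-p["R"].T@p["t"],3),np.round(p["R"],2).tolist())
s=manip.get_state();print(s["position"],s["ee_rot"],s["clock"],s["width"])
print(manip.camera_params("wrist"))
E
```

```text
scene 421.74080683336075 285.2619893496483 207.28572239129568 [-0.014 -0.581  1.024] [[0.76, -0.65, -0.0], [-0.48, -0.56, -0.67], [0.43, 0.51, -0.74]]
top 398.91031138281016 284.9394907228672 204.3414589142168 [0.345 0.096 1.232] [[0.03, -1.0, -0.0], [-0.98, -0.03, -0.2], [0.2, 0.01, -0.98]]
[0.17344738 0.54772466 0.23850524] [-2.32248027e-04  1.52779891e-01  9.88259888e-01 -8.03161976e-04] 0.1 0.08526325793571064
{'fx': 301.87926861253396, 'fy': 301.87926861253396, 'cx': 277.0234208420028, 'cy': 209.27530028871863, 'tool_from_camera': array([[ 8.64850090e-05, -9.56223354e-01, -2.92637814e-01,
         7.35578614e-02],
       [ 9.99998087e-01, -4.89135999e-04,  1.89383628e-03,
         1.34963865e-03],
       [-1.95407017e-03, -2.92637418e-01,  9.56221482e-01,
        -1.33612749e-01],
       [ 0.00000000e+00,  0.00000000e+00,  0.00000000e+00,
         1.00000000e+00]])}
```

View pics/scene0.png

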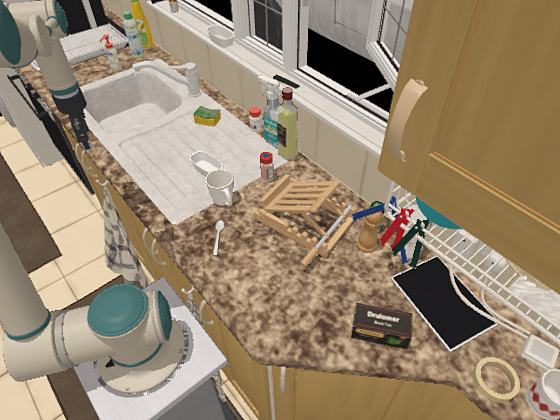

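View pics/top0.png

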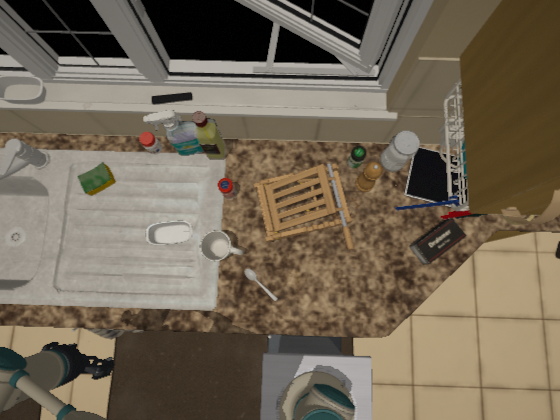

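The stand is mid-picture in both views: top at about (303,202), with the hinge to the left. The bar runs from (330,165) to (350,247), with the handle near (348,240) in top and (312,255) in scene. I'll enlarge both.

Run:
```python
import cv2,numpy as np
a=cv2.imread("pics/top0.png")[150:260,245:375];b=cv2.imread("pics/scene0.png")[165:275,245:375]
cv2.imwrite("pics/crop0.png",np.hstack([cv2.resize(x,None,fx=3,fy=3,interpolation=cv2.INTER_CUBIC) for x in(a,b)]))
```

```text
(no output)
```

View pics/crop0.png

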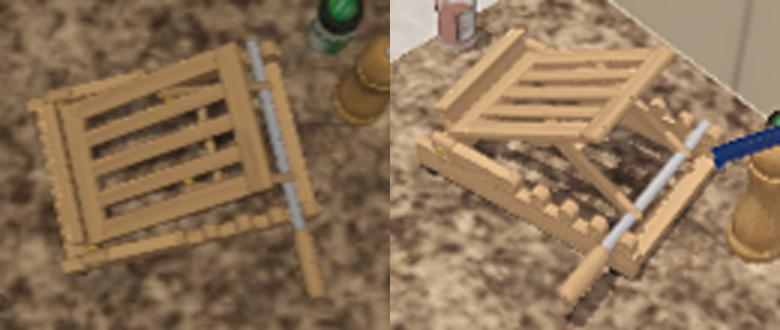

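The bar sits in the last notch: the other three notches are free, on its hinge side. Next I measure the handle and the stand's axes.

```bash
cat > h.py <<'E'
from rig import manip
import numpy as np
from scipy.spatial.transform import Rotation as Ro
def tool():
    s=manip.get_state();q=np.array(s["ee_rot"]);return np.array(s["position"]),Ro.from_quat(q[[1,2,3,0]]).as_matrix(),s
def ray(n,px,T=None):
    p=manip.camera_params(n);d=np.array([(px[0]-p["cx"])/p["fx"],(px[1]-p["cy"])/p["fy"],1])
    if n=="wrist":
        M=p["tool_from_camera"];P,R=T;return P+R@M[:3,3],R@M[:3,:3]@d
    return -p["R"].T@p["t"],p["R"].T@d
def plane(n,px,z,T=None):
    c,d=ray(n,px,T);return c+d*(z-c[2])/d[2]
def two(a,b):
    A=[];y=[]
    for c,d in(a,b):
        d=d/np.linalg.norm(d);P=np.eye(3)-np.outer(d,d);A.append(P);y.append(P@c)
    return np.linalg.lstsq(np.vstack(A),np.hstack(y),rcond=None)[0]
E
python3 - <<'E'
from h import *
t=lambda u,v:(245+u/3,150+v/3)
s=lambda u,v:(245+(u-390)/3,165+v/3)
print("two",two(ray("top",t(308,262)),ray("scene",s(587,271))))
h=plane("top",t(308,262),.044);f=plane("top",t(251,45),.044)
print("plane",h,plane("scene",s(587,271),.044),"far",f)
a=plane("top",t(318,293),.044)-f;print("bar dir",np.degrees(np.arctan2(a[1],a[0])),np.linalg.norm(a))
c=plane("top",t(66,270),.03);d=plane("top",t(318,213),.03);print("rail",c,d,np.degrees(np.arctan2(*(d-c)[1::-1])),np.linalg.norm(d-c))
P,R,_=tool();print(P,R.round(3))
E
```

```text
two [ 0.49442996 -0.08559037  0.0444892 ]
plane [ 0.49265627 -0.08452595  0.044     ] [ 0.49667246 -0.08622897  0.044     ] far [ 0.71614591 -0.02578488  0.044     ]
bar dir -164.88336417859765 0.2631397991799771
rail [0.47886375 0.15683649 0.03      ] [ 0.54470821 -0.09683497  0.03      ] -75.44908329618706 0.2620776574747548
[0.17344738 0.54772466 0.23850524] [[-0.953  0.302 -0.001]
 [ 0.302  0.953 -0.002]
 [ 0.    -0.002 -1.   ]]
```

Request:
move_arm(deltas=[[[-0.613,-0.638,0.05,-0.272,-1],[-0.613,-0.638,0.05,-0.272,-1],[-0.613,-0.638,0.05,-0.272,-1],[-0.613,-0.638,0.05,-0.272,-1],[-0.613,-0.638,0.05,-0.272,-1],[-0.613,-0.638,0.05,-0.272,-1],[-0.613,-0.638,0.05,-0.272,-1],[-0.613,-0.638,0.05,-0.272,-1],[-0.613,-0.638,0.05,-0.272,-1],[-0.613,-0.638,0.05,-0.272,-1],[-0.613,-0.638,0.05,-0.272,-1],[-0.613,-0.638,0.05,-0.272,-1]]])

```text
clock: 1.3
position: [0.4345, 0.0188, 0.2059]
ee_rot: [0.0, -0.131, 0.991, 0.0]
contact_force: [1.1, 0.8, -0.6]
width: 0.085
gripper_force: 0.0
```

Run:
```python
from h import *
P,R,s=tool();print(P,R.round(3),s["clock"])
print((R.T@(np.array([.487,-.0875,.17])-P)/.8).round(4), (-165-np.degrees(np.arctan2(R[1,0],R[0,0])))%360)
```

```text
[0.43448636 0.01877867 0.20590955] [[-0.966 -0.259  0.   ]
 [-0.259  0.966  0.   ]
 [-0.     0.    -1.   ]] 1.3
[-0.0289 -0.1453  0.0448] 359.9718904650299
```

Request:
move_arm(deltas=[[[-0.029,-0.145,0.045,0,-1],[-0.029,-0.145,0.045,0,-1],[-0.029,-0.145,0.045,0,-1],[-0.029,-0.145,0.045,0,-1],[-0.029,-0.145,0.045,0,-1],[-0.029,-0.145,0.045,0,-1]]])

```text
clock: 1.9
position: [0.4861, -0.0841, 0.1702]
ee_rot: [-0.0, -0.131, 0.991, 0.0]
contact_force: [0.4, 0.8, -0.3]
width: 0.0854
gripper_force: 0.0
```

Run:
```python
from h import *
import cv2
P,R,s=tool();print(P,R.round(3),s["clock"])
im=manip.get_image("wrist");np.savez("w1",P=P,R=R)
cv2.imwrite("pics/w1.png",im[:,:,::-1])
```

```text
[ 0.48605778 -0.08405994  0.17018897] [[-0.965 -0.261 -0.001]
 [-0.261  0.965  0.001]
 [ 0.     0.001 -1.   ]] 1.9
```

View pics/w1.png

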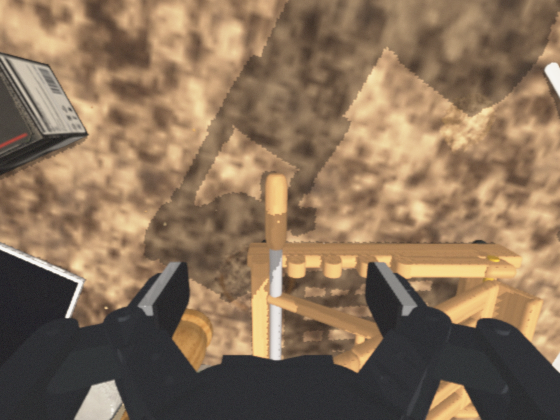

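The wrist view shows the handle from (277,173) to (277,247) and the bar in the notch left of the teeth at 296, 332 and 367. Notch 1 is at about u=382.

Run:
```python
from h import *
w=np.load("w1.npz");T=(w["P"],w["R"])
for px in((277,174),(277,247)):
    print(plane("wrist",px,.046,T))
h=.5*(plane("wrist",(277,174),.046,T)+plane("wrist",(277,247),.044,T));print(h)
a,b=plane("wrist",(300,244),.056,T),plane("wrist",(500,247),.056,T);print("rail dir",np.degrees(np.arctan2(*(b-a)[1::-1])))
tt=[plane("wrist",(u,266),.056,T) for u in(296,332,367)];print([np.linalg.norm(x-tt[0]) for x in tt])
for u in (277,): print("handle in tool",(T[1].T@(h-T[0])).round(4))
print("tooth in tool y",[ (T[1].T@(x-T[0]))[1].round(4) for x in tt])
```

```text
[ 0.46099512 -0.08971157  0.046     ]
[ 0.5271018  -0.07185955  0.046     ]
[ 0.49448128 -0.08066663  0.045     ]
rail dir 104.13082505155404
[np.float64(0.0), np.float64(0.03282092030198931), np.float64(0.06474726210903077)]
handle in tool [-0.0091  0.001   0.1252]
tooth in tool y [np.float64(0.0183), np.float64(0.0511), np.float64(0.083)]
```

Request:
move_arm(deltas=[[[0,0,0.06,0,-1],[0,0,0.12,0,-1],[0,0,0.13,0,-1],[0,0,0.13,0,-1]]])

```text
clock: 2.35
position: [0.4858, -0.084, 0.0656]
ee_rot: [-0.001, -0.132, 0.991, 0.001]
contact_force: [-0.6, 0.2, -0.4]
width: 0.0855
gripper_force: 0.0
```

Run:
```python
from h import *
P,R,s=tool();print(P,s["contact_force"]);print((R.T@(np.array([.49448,-.08067,.033])-P)).round(4))
```

```text
[ 0.48575447 -0.08404478  0.06564596] [-0.55333842  0.16946514 -0.38889723]
[-0.0094  0.0009  0.0326]
```

Request:
move_arm(deltas=[[[0,0.001,0.041,0,-1],[0,0.001,0.041,0,-1],[0,0.001,0.041,0,0.2],[0,0.001,0.041,0,1],[0,0.001,0.041,0,1],[0,0.001,0.041,0,1],[0,0.001,0.041,0,1],[0,0.001,0.041,0,1],[0,0.001,0.041,0,1],[0,0.001,0.041,0,1]]], squeeze=40)

```text
clock: 3.35
position: [0.4871, -0.0846, 0.0341]
ee_rot: [0.001, -0.131, 0.991, -0.0]
contact_force: [-0.4, 1.0, 6.8]
width: 0.0188
gripper_force: 38.8
```

Request:
move_arm(deltas=[[[0,0,-0.012,0,1],[0,0,-0.024,0,1],[0,0,-0.036,0,1],[0,0,-0.036,0,1],[0,0,-0.036,0,1]]])

```text
clock: 3.85
position: [0.487, -0.0844, 0.0625]
ee_rot: [0.001, -0.131, 0.991, -0.0]
contact_force: [2.2, 1.4, -3.4]
width: 0.0189
gripper_force: 39.2
```

Run:
```python
from h import *
import cv2
P,R,s=tool();print(P,s["contact_force"],s["width"])
im=manip.get_image("wrist");np.savez("w2",P=P,R=R)
sc=manip.get_image("scene")[155:275,235:375]
cv2.imwrite("pics/w2.png",np.hstack([cv2.resize(im[:,120:],(440,420)),cv2.resize(sc,(360,420))])[:,:,::-1])
```

```text
[ 0.486953   -0.08438302  0.06245352] [ 2.22128673  1.41562055 -3.39172786] 0.018850865019044177
```

View pics/w2.png

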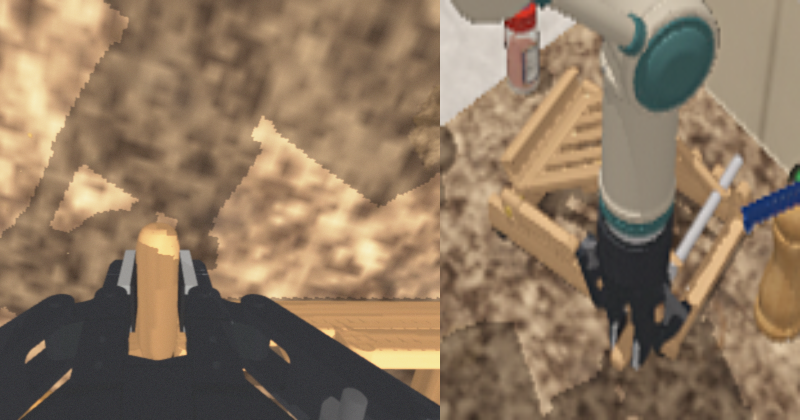

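The bar is out and held, and the backrest has followed it up. I'll carry it about 104 mm toward the hinge.

Request:
move_arm(deltas=[[[0,0.015,0,0,1],[0,0.03,0,0,1],[0,0.045,0,0,1],[0,0.06,0,0,1],[0,0.075,0,0,1],[0,0.09,0,0,1],[0,0.105,0,0,1],[0,0.12,0,0,1],[0,0.13,0,0,1],[0,0.13,0,0,1],[0,0.13,0,0,1],[0,0.13,0,0,1]]])

```text
clock: 5.15
position: [0.4604, 0.0161, 0.0624]
ee_rot: [0.001, -0.131, 0.991, -0.0]
contact_force: [5.2, 0.2, 5.0]
width: 0.0187
gripper_force: 43.6
```

Run:
```python
from h import *
import cv2
P,R,s=tool();print(P,s["contact_force"],s["width"]); print(R.T@(P-[.487,-.0845,.0341]))
T=manip.get_image("top")[150:260,245:375]
sc=manip.get_image("scene")[155:275,235:375]
cv2.imwrite("pics/w3.png",np.hstack([cv2.resize(T,(440,372)),cv2.resize(sc,(360,372))])[:,:,::-1])
```

```text
[0.46035852 0.01613587 0.06242886] [5.20535158 0.16019312 5.03184297] 0.01870396815527398
[-0.00047605  0.10409334 -0.0283588 ]
```

View pics/w3.png

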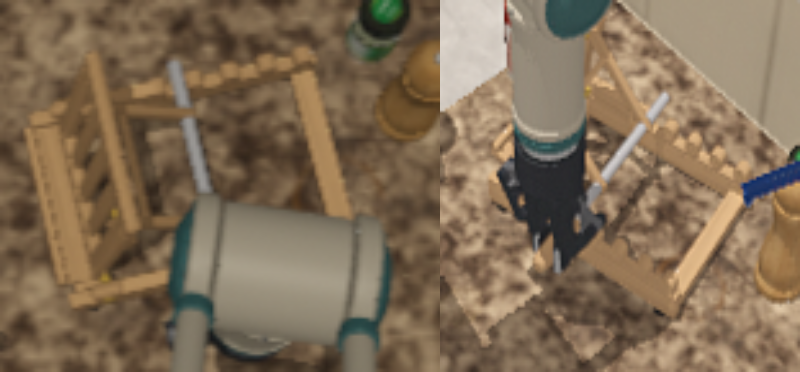

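The backrest is up steep, the base hasn't moved, and the bar hovers past the last tooth. I'll lower it gently and watch the force.

Request:
move_arm(deltas=[[[0,0,0.006,0,1],[0,0,0.012,0,1],[0,0,0.018,0,1],[0,0,0.022,0,1],[0,0,0.022,0,1]]])

```text
clock: 5.75
position: [0.4605, 0.0156, 0.0442]
ee_rot: [0.001, -0.131, 0.991, -0.0]
contact_force: [6.2, -0.4, 4.3]
width: 0.0185
gripper_force: 45.2
```

Request:
move_arm(deltas=[[[0,0,0.005,0,1],[0,0,0.009,0,1],[0,0,0.012,0,1],[0,0,0.012,0,1],[0,0,0.012,0,1]]])

```text
clock: 6.25
position: [0.4605, 0.0156, 0.0346]
ee_rot: [0.001, -0.131, 0.991, -0.0]
contact_force: [6.6, -0.2, 0.7]
width: 0.0187
gripper_force: 46.0
```

Request:
move_arm(deltas=[[[0,0,0,0,0.4],[0,0,0,0,0],[0,0,0,0,-0.5],[0,0,0,0,-0.5],[0,0,0,0,-0.5],[0,0,0,0,-0.5],[0,0,-0.03,0,-0.5],[0,0,-0.08,0,-0.5],[0.03,0,-0.14,0,-0.5],[0.08,0,-0.2,0,-0.5],[0.13,0,-0.25,0,-0.5],[0.13,0,-0.25,0,-0.5]]])

```text
clock: 7.45
position: [0.3574, -0.0114, 0.2378]
ee_rot: [0.002, -0.131, 0.991, -0.001]
contact_force: [1.1, -0.2, 0.2]
width: 0.0641
gripper_force: 0.0
```

Run:
```python
from h import *
import cv2
P,R,s=tool();print(P,s["contact_force"],s["width"],s["clock"])
np.savez("w4",P=P,R=R)
W=manip.get_image("wrist");sc=manip.get_image("scene")[155:275,235:375];T=manip.get_image("top")[150:260,245:375]
cv2.imwrite("pics/w4.png",np.hstack([cv2.resize(W,(400,300)),cv2.resize(sc,(350,300))])[:,:,::-1])
cv2.imwrite("pics/w4full.png",W[:,:,::-1]);cv2.imwrite("pics/t4.png",cv2.resize(T,None,fx=4,fy=4)[:,:,::-1])
```

```text
[ 0.35743477 -0.01138218  0.23775314] [ 1.1130918  -0.24707505  0.20583127] 0.06408598980640125 7.45
```

View pics/w4.png

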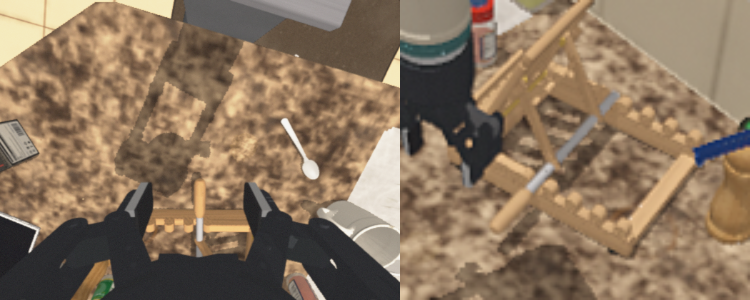

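The bar sits in the notch by the hinge, with all three teeth behind it. The backrest is steep, the gripper is clear, and the mug and spoon are in place.

```bash
python3 -c "
from rig import manip
print(manip.sign_off())"
```

```text
the job is handed in; nothing more can be done
None
```

I moved the prop bar from the last notch to the one nearest the hinge, and the backrest was holding at its steepest setting when I handed the job in at about 7.6 s. The base hadn't shifted and I saw nothing else disturbed.

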